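# Set up the catalogue shot of a small bronze

## Robot

A 6-joint arm with a two-finger parallel gripper is mounted at the origin on the work surface. World frame = base frame: x ahead of the robot, y to its left, z up, the work surface at z = 0. Lengths are in m, angles in rad, forces in N, time in s.
With the tool pointing down it reaches from about 0.3 to 0.85 m from the base axis. Payload 4.2 kg.
Tool frame: the origin (TCP) lies between the finger pads, 19 mm behind the fingertips; this is the grasp point; z points along the fingers, y is the line along which they close (so a half turn about z gives the same grasp; the last joint's range is limited). The gripper opens to 91 mm and grips with 3 to 60 N. Pads are 32 mm wide; open, the fingers measure 118 mm over their backs; the gripper's body (76 mm by 178 mm) begins 60 mm behind the grasp point.
Start: joints at [-1.197, 0.32, 1.565, -0, 1.257, -0.02], TCP at [0.221, -0.531, 0.233] pointing down, gripper open.
Joint ranges: [-3.11, 3.11], [-0.84, 2.01], [0.21, 2.61], [-1.34, 4.49], [0.05, 2.63], [-2.56, 2.56]. Speed limits (rad/s): [2.57, 2.57, 3.14, 3.14, 3.14, 3.14].

## Interface

Orientations are given as a 3x3 rotation matrix whose columns are the frame's x, y, z axes.
In Python, from rig import read_state, get_image, camera_model, close_job gives the robot as it stands. The module is installed in compiled form; this text tells all that it offers.
- The arm moves only by the tool arm_command, never from a script. Its argument "series" is a list of rows, each a list of 3 entries, a list of its own where there are three numbers: the turn, a rotation vector about the tool's x, y, z scaled (see below), then the shift along the tool's x, y, z scaled (see below), then the closure, from 0 (fully open) to 1 (shut). In form: [[[rx, ry, rz], [x, y, z], hand], ...]. A call has 1 to 20 rows; each row shifts and turns the commanded pose from where the row before left it, along the tool's axes as they then stand; what a row does not reach is not made up. The controller multiplies each number of a shift by 0.75 m and each number of a turn by 1.5 rad. A row lasts 1/8 s, in which the tool goes at most 62.5 mm and 10.7 degrees, less where a joint would pass 70% of its speed; a pose out of reach is approached as far as the arm can. A call with a number of a shift or a turn outside -1 to 1 is refused whole. A call with a gripper value outside its range is refused whole. The fingers move at their own pace and stop on an object; the grip force is fixed at half the most. Time passes only in rows, so rows that do not move let the fingers close. It gives the time, the measured TCP pose, the force, the opening and the grip force at its end, in the units of the state.
- read_state(): the state, without advancing time (a new reading comes with each control period).
- get_image(name): name is "scene" or "top" or "wrist"; returns the picture (400x640x3 uint8, blue, green, red); there is no depth.
- camera_model(name): a dict with "fx", "fy", "cx", "cy" (pixels), "extrinsics" (4x4, takes a point from camera to world coordinates). Camera axes: x right, y down, z forward; pixel columns grow to the right and rows downward; lengths in m; the calibration is good to about 2 mm. A picture is of the moment at which its call begins: read the wrist's pose just before it. camera_model takes no time and is no camera call; for the wrist camera it gives the pose at the moment of the call.
- close_job(): hands the job in; it is judged then, once.
The state is a dict: "time": time; "joint_positions": joint angles; "qvel": joint speeds; "joint_efforts": joint torques, N m; "tcp_pos": TCP position; "tool_rot": TCP orientation; "force": force on the tool from outside, world axes, zero at the start; "ft_torque": the same for the moment, N m; "finger_gap": finger opening in m; "grasp_force": force on a finger pad.
Only numpy, scipy, OpenCV 4.12 (cv2) and the standard library are available. Lean on these libraries where they do the work, as an engineer would, in place of code of your own. Each camera call takes 0.05 s, during which the arm holds its last target. There are 200 camera calls.

## Task

Take the grey-scale target off its hook and stand it upright on the sled's front field (the end towards the light bridge), on the robot's side beside the bronze figure, square to the camera. Then slide the sled along its rails under the light bridge until it is fully home against the end stop, with target and figure still standing on it. Neither the robot nor the target may touch the figure, and leave everything else on the bench where it is.

Things in the scene. Friction and masses are not known exactly. Their poses are not given: they have to be found in the camera images.
- station: Fixed lighting station, aluminium base plate 220 (x) by 440 (y) by 12 mm; origin at the centre of its underside. Two guide rails along its y axis: inner faces at x = +-78 mm, 8 mm above the plate. End stop: face at y = 200 mm, its top 38 mm above the table. A fixed camera on a mini tripod (180 mm high, about 150 mm wide) stands some 340 mm along +y, looking back along -y.
- bridge (a point): Centre of the underside of the white light bridge's roof over the station's +y end (station x = 0, y = 145 mm, 178 mm above the table). The roof is 230 (x) by 110 (y) by 30 mm, so it begins at station y = 90 mm; its four posts have inner faces at x = +-93 mm.
- station_home (a point): Point on the base plate where the sled's origin lies when the sled is fully home (station x = 0, y = 105 mm, z = 12 mm); axes as the station.
- sled: Loose grey sled between the rails, 150 (x) by 190 (y) mm, deck 10 mm thick, 0.6 kg; origin at its underside's centre, y along the rails to the bridge. Rear push lip at y = -95 to -87 mm, full width, its top 45 mm above the underside. A 5 mm cross ridge at y = -15 to -10 mm bounds the front field (y up to 95 mm): the bronze stands in its +x half, the target goes in its -x half, on the robot's side.
- figure: Bronze statuette 70 mm high on a 44 x 44 x 20 mm clear acrylic block, 90 mm high in all, standing loose on the sled's front field in its +x half; origin at the centre of the block's underside.
- target: Free-standing grey-scale target 140 mm high, 0.18 kg: steel foot 56 (x) by 46 (y) by 10 mm, white panel 56 wide, 6 thick with grey patches on both faces, a window 28 wide from z = 63 to 92 mm (the peg passes through it), a grip tab 44 wide, 8 thick, from 92 to 140 mm. Origin at the centre of the foot's underside, z up, y = panel normal.
- target_tab (a point): Point in the middle of the target's grip tab, 126 mm above the foot's underside: with the TCP here and the fingers closing along the target's y the fingertips stay above the hook.
- hook_stand: Fixed hook stand: base 110 x 110 x 12 mm, post 16 mm in diameter and 175 mm high; origin at the centre of its underside, on the table. A 7 mm round peg runs along its +y axis at height 165 mm; the target hangs on it about 55 mm from the post. Lifted by 11 to 20 mm, the target clears the upturned tip.
- hook_tip (a point): Upturned end of the peg, 88 mm from the post's axis along the stand's +y, 172 mm above the table (its round top 175.5 mm).
- jar: Bystander: amber jar 68 mm in diameter, 100 mm high, near the hook stand; origin at the centre of its underside.
- remote: Bystander: black remote control 150 x 46 x 18 mm beyond the station; origin at the centre of its underside.
- mouse: Bystander: black computer mouse 100 x 60 x 34 mm; origin at the centre of its underside.
- pot: Bystander: terracotta pot 84 mm in diameter, 90 mm high; origin at the centre of its underside.
- brush: Bystander: brush 170 mm long lying on the bench between hook stand and station.
- spare_figure: Bystander: second bronze on a taller acrylic block (44 x 44 x 45 mm), 115 mm high in all, standing on the bench beyond the station; origin at the centre of its underside.
Not all that is in view belongs to the job. Leave any red look-alike of the sled alone.

How it is judged:
On the way:
1. the target stands upright and released on the sled's front field, in its -x half, square to the camera, while the sled is still out in front of the bridge (x of target in the frame of sled between -0.055 and 0 m and y of target in the frame of sled between 0.008 and 0.08 m and z of target in the frame of sled between 0.006 and 0.014 m and angle between target's own z axis and vertical below 0.08 rad and angle between the y axis of target and the y axis of sled, either way round below 0.35 rad and contact force between target and the fingers below 0.1 N and y of sled in the frame of station below 0 m), for 0.3 s.
At the end, for the whole second after the job is handed in: Sled within 6 mm of home. On its front field target and figure stand upright (0.08, 0.1 rad) at rest: target released, in the -x half at most 55 mm off the centre line, y 8 to 80 mm on the sled, normal within 0.35 rad of the rails; figure in the +x half (x of target in the frame of sled between -0.055 and 0 m and y of target in the frame of sled between 0.008 and 0.08 m and z of target in the frame of sled between 0.006 and 0.014 m and angle between target's own z axis and vertical below 0.08 rad and angle between the y axis of target and the y axis of sled, either way round below 0.35 rad and contact force between target and the fingers below 0.1 N and z of figure in the frame of sled between 0.006 and 0.014 m and y of figure in the frame of sled between 0 and 0.09 m and x of figure in the frame of sled between 0 and 0.07 m and angle between figure's own z axis and vertical below 0.1 rad and y of sled in the frame of station above 0.099 m and linear speed of each of target, sled, figure below 0.02 m/s); the robot touches nothing.
It fails at once if the robot or the target touches the bronze figure (contact force between figure and the fingers above 0.3 N or contact force between figure and the arm above 0.3 N or contact force between figure and target above 0.3 N).
It fails at once if the bronze figure is tipped (angle between figure's own z axis and vertical above 0.25 rad).
It fails at once if the target is tipped over (angle between target's own z axis and vertical above 0.7 rad).
It fails at once if another thing on the bench is moved by more than 25 mm (distance of any of jar, remote, mouse, pot, brush, spare_figure from where it was at the start of the episode above 0.025 m).
It also fails if it takes over 61 s, if anything falls off the work surface, if the arm or the gripper's body presses on something with over 40 N, if the wrist force passes 120 N, or if a joint passes its speed limit or range.

## Working session

There is one attempt and no reset: what is moved stays moved. The work goes in short steps, Python scripts to look and compute and a tool call to move; the robot and the scene stay as the last step left them, time stands still between calls to the robot, and variables do not carry over. Pictures are saved under pics/ and viewed, at most 12 in all, crops included, and the job is handed in when it is done.

Besides the shell and the picture viewer there is one more tool, called after "Call:" as name([rows], argument=value, ...), one row to a line, values as JSON. arm_command: Moves the arm, as the interface text tells. Its arguments: {"type":"object","properties":{"series":{"type":"array","items":{"type":"array"}}},"required":["series"]}

```bash
mkdir -p pics
python3 - <<'E'
from rig import *
import cv2
s=read_state();print(s['time'],s['tcp_pos'],s['tool_rot'],s['finger_gap'])
for n in('scene','top','wrist'):
    m=camera_model(n);print(n,m['fx'],m['fy'],m['cx'],m['cy']);print(m['extrinsics'])
    cv2.imwrite(f'pics/{n}0.png',get_image(n))
E
```

```text
0.0 [ 0.22046236 -0.53054951  0.23192604] [[ 9.23450544e-01  3.83716892e-01 -6.62664989e-04]
 [ 3.83717465e-01 -9.23449142e-01  1.60922942e-03]
 [ 5.55109546e-06 -1.74031991e-03 -9.99998486e-01]] 0.0909278235788153
scene 414.82262514044083 414.82262514044083 322.51486848616656 199.08779644202272
[[-0.72866873  0.52906454 -0.43489377  0.91653267]
 [ 0.68486271  0.56083738 -0.46521447  0.46059625]
 [-0.0022238  -0.63682976 -0.77100124  0.89589931]
 [ 0.          0.          0.          1.        ]]
top 461.2699891850359 461.2699891850359 319.41207439774314 200.6802006804268
[[-0.01049963 -0.98922059  0.1460561   0.30782168]
 [-0.99993861  0.01090413  0.00196916 -0.00755375]
 [-0.00354055 -0.14602646 -0.98927435  1.51510729]
 [ 0.          0.          0.          1.        ]]
wrist 352.8656404197575 352.8656404197575 322.936532488452 193.24686296797296
[[ 3.83090347e-01 -8.88326175e-01 -2.53216099e-01  2.92293103e-01]
 [-9.23710573e-01 -3.68637850e-01 -1.04234891e-01 -5.02399822e-01]
 [-7.50455842e-04  2.73829768e-01 -9.61777882e-01  3.83703832e-01]
 [ 0.00000000e+00  0.00000000e+00  0.00000000e+00  1.00000000e+00]]
```

View pics/scene0.png

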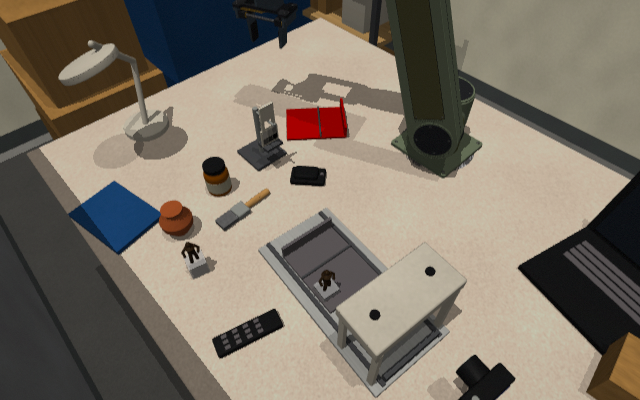

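View pics/top0.png

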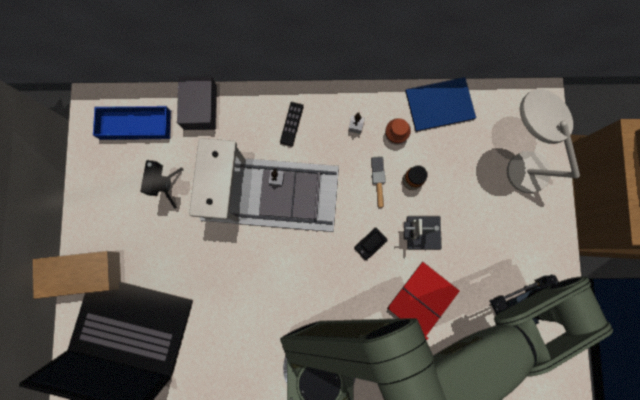

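The scene and top views show the station at top px (190–338, 140–230), with its bridge to the left (world +y). The figure is at (275,176), the hook stand at (425,233) with its peg pointing left and slightly down, and the red decoy at (423,300). I'll zoom in on both for detail.

Run:
```python
import cv2
a=cv2.imread('pics/top0.png')
cv2.imwrite('pics/c1.png',cv2.resize(a[150:270,190:350],None,fx=5,fy=5,interpolation=cv2.INTER_CUBIC))
b=cv2.imread('pics/scene0.png')
t=cv2.resize(a[205:260,390:450],None,fx=6.6,fy=6.6,interpolation=cv2.INTER_CUBIC)
u=cv2.resize(b[90:180,230:310],None,fx=5,fy=5,interpolation=cv2.INTER_CUBIC)
h=max(t.shape[0],u.shape[0])
p=lambda i:cv2.copyMakeBorder(i,0,h-i.shape[0],0,0,cv2.BORDER_CONSTANT)
cv2.imwrite('pics/c2.png',cv2.hconcat([p(t),p(u)]))
```

```text
(no output)
```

View pics/c1.png

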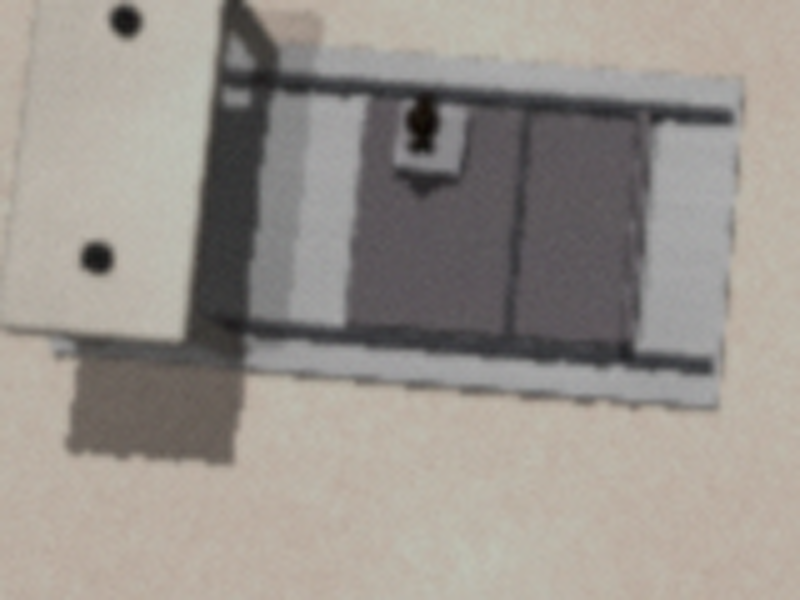

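View pics/c2.png

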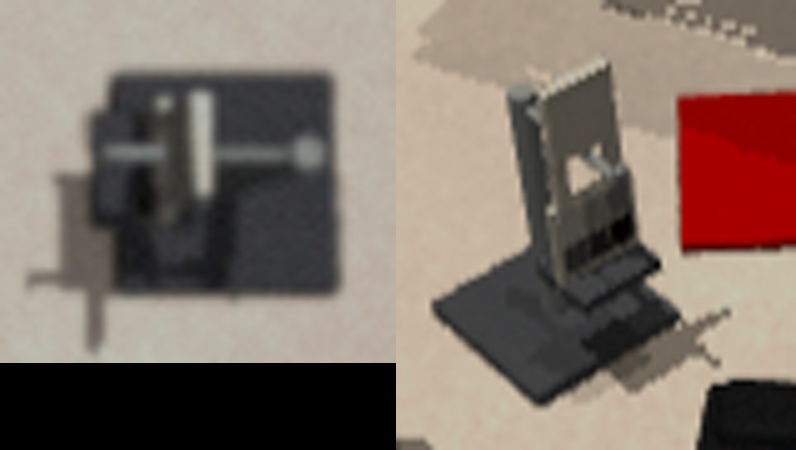

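The crops give these top-view positions:
- **Sled:** it sits between the rails, with its front edge at crop px (362,95)–(347,327). The ridge runs (525,107)–(508,335) and the lip (645,112)–(635,345).
- **Figure:** its block spans crop (393–465, 105–175).
- **Target and hook:** the target's tab top edge runs from (202,90) to (202,197), post top (308,152), peg tip (105,150).

```bash
cat > h.py <<'E'
import numpy as np, cv2
from rig import *
def ray(n,u,v,z,m=None):
    m=m or camera_model(n);E=m['extrinsics']
    d=E[:3,:3]@[(u-m['cx'])/m['fx'],(v-m['cy'])/m['fy'],1]
    return E[:3,3]+d*(z-E[2,3])/d[2]
def proj(n,p,m=None):
    m=m or camera_model(n);E=m['extrinsics']
    c=E[:3,:3].T@(np.array(p)-E[:3,3]);return c[0]/c[2]*m['fx']+m['cx'],c[1]/c[2]*m['fy']+m['cy']
E
python3 - <<'E'
from h import *
np.set_printoptions(precision=4,suppress=True)
c1=lambda x,y,z:ray('top',190+(x+.5)/5-.5,150+(y+.5)/5-.5,z)
c2=lambda x,y,z:ray('top',390+(x+.5)/6.6-.5,205+(y+.5)/6.6-.5,z)
for n,p in dict(plateBR=(742,78,.012),plateBL=(717,407,.012),plateLowL=(245,370,.012),plateUpL=(330,45,.012),railU1=(240,82,.02),railU2=(730,117,.02),railL1=(250,328,.02),railL2=(710,367,.02),
 sf1=(362,95,.022),sf2=(347,327,.022),ridge1=(525,107,.027),ridge2=(508,335,.027),lip1=(645,112,.057),lip2=(635,345,.057),
 figL=(393,172,.042),figR=(462,175,.042),br1=(222,0,.208),br2=(187,342,.208)).items(): print(n,c1(*p))
for n,p in dict(t1=(202,90,.2165),t2=(202,197,.2165),post=(308,152,.175),tip=(105,151,.175),b1=(112,75,.012),b2=(330,75,.012),b3=(337,292,.012),b4=(115,292,.012)).items(): print(n,c2(*p))
# scene: tab top edge ends, crop origin (396 offset)
for x,y in((540,92),(608,62)): print('scene tab',ray('scene',230+(x-396)/5,90+y/5,.2165))
E
```

```text
plateBR [ 0.6485 -0.0677  0.012 ]
plateBL [ 0.4293 -0.0478  0.012 ]
plateLowL [0.4569 0.2606 0.012 ]
plateUpL [0.6742 0.2071 0.012 ]
railU1 [0.6478 0.2654 0.02  ]
railU2 [ 0.6204 -0.0591  0.02  ]
railL1 [0.4835 0.2564 0.02  ]
railL2 [ 0.4547 -0.0435  0.02  ]
sf1 [0.6376 0.1842 0.022 ]
sf2 [0.4833 0.1928 0.022 ]
ridge1 [0.6272 0.0761 0.027 ]
ridge2 [0.4763 0.0875 0.027 ]
lip1 [ 0.6166 -0.003   0.057 ]
lip2 [0.4656 0.0049 0.057 ]
figL [0.5819 0.1611 0.042 ]
figR [0.5794 0.1163 0.042 ]
br1 [0.654  0.2423 0.208 ]
br2 [0.4538 0.259  0.208 ]
t1 [ 0.4463 -0.2894  0.2165]
t2 [ 0.4005 -0.2874  0.2165]
post [ 0.4228 -0.3439  0.175 ]
tip [ 0.4242 -0.2545  0.175 ]
b1 [ 0.4761 -0.2894  0.012 ]
b2 [ 0.4749 -0.3975  0.012 ]
b3 [ 0.3677 -0.3958  0.012 ]
b4 [ 0.3689 -0.2868  0.012 ]
scene tab [ 0.4446 -0.2851  0.2165]
scene tab [ 0.4032 -0.2804  0.2165]
```

Call:
arm_command([
  [[0,0,0.097],[0,0,-0.022],0],
  [[0,0,0.097],[0,0,-0.022],0],
  [[0,0,0.097],[0,0,-0.022],0],
  [[0,0,0],[0.043,-0.056,0],0],
  [[0,0,0],[0.043,-0.056,0],0],
  [[0,0,0],[0.043,-0.056,0],0],
  [[0,0,0],[0.043,-0.056,0],0],
  [[0,0,0],[0.043,-0.056,0],0],
  [[0,0,0],[0.042,-0.055,0],0],
  [[0,0,0],[0,0,0],0],
  [[0,0,0],[0,0,0],0],
])

```text
time: 1.52
tcp_pos: [0.4236, -0.2884, 0.282]
tool_rot: [[0.999, -0.042, -0.001], [-0.042, -0.999, -0.0], [-0.001, 0.0, -1.0]]
force: [-0.6, -0.2, -0.1]
finger_gap: 0.0913
grasp_force: 0.0
```

Run:
```python
from h import *
s=read_state();print(s['time'],s['tcp_pos'],s['tool_rot'],s['joint_positions'])
im=get_image('wrist');cv2.imwrite('pics/w1.png',im)
m=camera_model('wrist');np.save('w1.npy',m['extrinsics'])
for p in((.4463,-.2894,.2165),(.4005,-.2874,.2165),(.4228,-.3439,.175),(.4242,-.2545,.175)):print(proj('wrist',p,m))
```

```text
1.525 [ 0.42359575 -0.28839575  0.28204902] [[ 9.99110694e-01 -4.21563692e-02 -8.13036740e-04]
 [-4.21566860e-02 -9.99110941e-01 -3.76464610e-04]
 [-7.96443521e-04  4.10404752e-04 -9.99999599e-01]] [-6.19703968e-01  1.92137970e-01  1.61540036e+00 -8.00925092e-04
  1.33449760e+00  9.93449065e-01]
(np.float64(320.0077098572812), np.float64(182.51363969512988))
(np.float64(320.1920412336404), np.float64(248.86298143624774))
(np.float64(393.0421743789942), np.float64(195.946314142403))
(np.float64(276.2023887806406), np.float64(199.1628690514957))
```

View pics/w1.png

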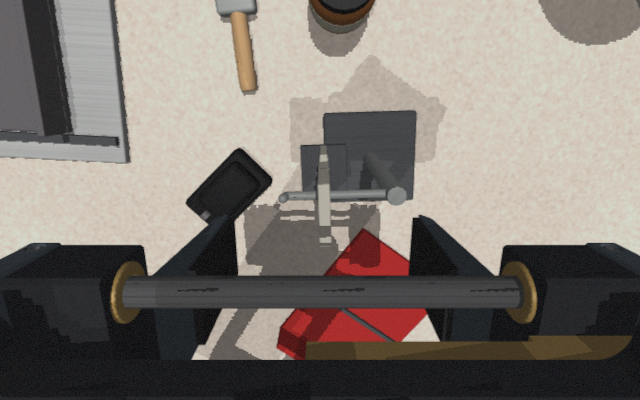

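The wrist view shows the tab near column 325, spanning about rows 145–243, with the post top at (397,196) and the peg tip at (284,197). That puts them about 3 mm further towards −y than the top view did.

Run:
```python
import cv2
a=cv2.imread('pics/w1.png')
cv2.imwrite('pics/c3.png',cv2.resize(a[130:260,270:410],None,fx=4.5,fy=4.5,interpolation=cv2.INTER_CUBIC))
```

```text
(no output)
```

View pics/c3.png

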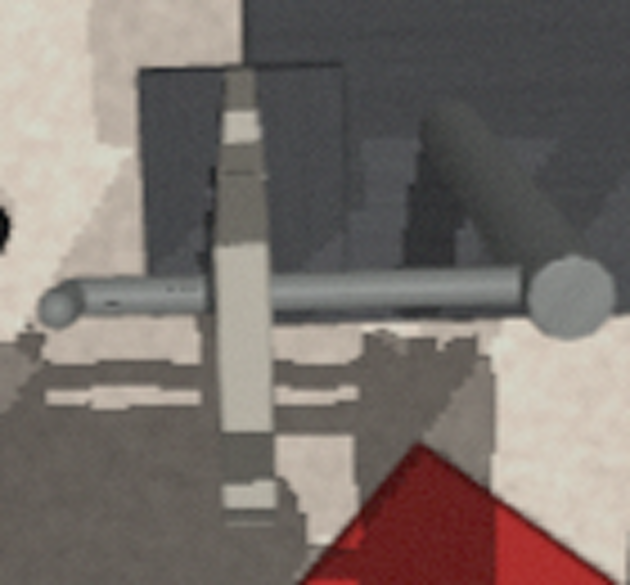

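Call:
arm_command([
  [[0,0,0],[0,0.003,0.035],0],
  [[0,0,0],[0,0,0.035],0],
  [[0,0,0],[0,0,0.036],0],
  [[0,0,0],[0,0,0],0],
  [[0,0,0],[0,0,0],1],
  [[0,0,0],[0,0,0],1],
  [[0,0,0],[0,0,0],1],
  [[0,0,0],[0,0,0],1],
  [[0,0,0],[0,0,0],1],
  [[0,0,0],[0,0,0],1],
])

```text
time: 2.82
tcp_pos: [0.4239, -0.2904, 0.2028]
tool_rot: [[0.999, -0.043, 0.0], [-0.043, -0.999, -0.0], [0.0, 0.0, -1.0]]
force: [0.2, 0.2, 0.1]
finger_gap: 0.034
grasp_force: 0.0
```

Call:
arm_command([
  [[0,0,0],[0,0,0],1],
  [[0,0,0],[0,0,0],1],
  [[0,0,0],[0,0,0],1],
  [[0,0,0],[0,0,0],1],
  [[0,0,0],[0,0,0],1],
  [[0,0,0],[0,0,-0.01],1],
  [[0,0,0],[0,0,-0.01],1],
  [[0,0,0],[0,0,0],1],
  [[0,0,0],[0,0,0],1],
])

```text
time: 3.95
tcp_pos: [0.4237, -0.2904, 0.2177]
tool_rot: [[0.999, -0.043, -0.0], [-0.043, -0.999, -0.0], [-0.0, 0.0, -1.0]]
force: [-0.5, 1.0, -2.3]
finger_gap: 0.0078
grasp_force: 30.0
```

Call:
arm_command([
  [[0,0,0],[0,-0.025,0],1],
  [[0,0,0],[0,-0.025,0],1],
  [[0,0,0],[0,-0.03,0],1],
  [[0,0,0],[0,-0.03,0],1],
  [[0,0,0],[0,0,-0.02],1],
  [[0,0,0],[0,0,-0.02],1],
  [[0,0,0],[0,0,0],1],
])

```text
time: 4.82
tcp_pos: [0.4284, -0.2089, 0.2498]
tool_rot: [[0.999, -0.043, 0.004], [-0.043, -0.999, -0.002], [0.004, 0.002, -1.0]]
force: [0.3, 0.1, -1.9]
finger_gap: 0.0075
grasp_force: 30.0
```

Run:
```python
from h import *
s=read_state();print(s['time'],s['tcp_pos'],s['force'],s['grasp_force'])
a=get_image('top');b=get_image('scene')
cv2.imwrite('pics/m1.png',cv2.vconcat([cv2.resize(a[130:290,180:440],(520,320)),cv2.resize(b[80:230,200:460],(485,280)) if 0 else cv2.resize(b[90:230,230:490],(520,280))]))
cv2.imwrite('pics/top1.png',a)
R=s['tool_rot'];d=np.array([.5215,.1372,s['tcp_pos'][2]])-s['tcp_pos'];print(R.T@d/.75)
```

```text
4.825 [ 0.42841768 -0.20891925  0.24975255] [ 0.27851965  0.08693652 -1.92415505] 29.995507299900055
[ 0.10412191 -0.46640825 -0.00061152]
```

View pics/m1.png

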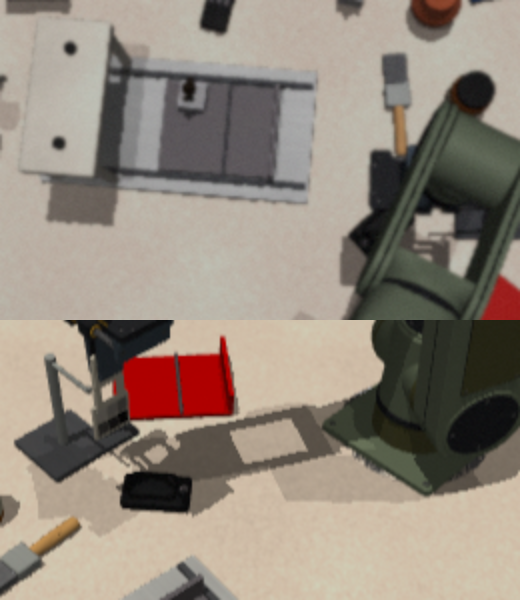

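The target is clear of the hook, held upright in the gripper, with stand, mouse and brush undisturbed.

Call:
arm_command([
  [[0,0,0],[0.01,-0.04,0],1],
  [[0,0,0],[0.012,-0.053,0],1],
  [[0,0,0],[0.012,-0.053,0],1],
  [[0,0,0],[0.012,-0.053,0],1],
  [[0,0,0],[0.012,-0.053,0],1],
  [[0,0,0],[0.012,-0.053,0],1],
  [[0,0,0],[0.012,-0.053,0],1],
  [[0,0,0],[0.011,-0.053,0],1],
  [[0,0,0],[0.011,-0.045,0],1],
  [[0,0,0.031],[0,-0.01,0],1],
  [[0,0,0],[0,0,0],1],
  [[0,0,0],[0,0,0],1],
  [[0,0,0],[0,0,0],1],
])

```text
time: 6.55
tcp_pos: [0.5201, 0.1371, 0.2476]
tool_rot: [[0.996, -0.09, -0.0], [-0.09, -0.996, -0.0], [-0.0, 0.0, -1.0]]
force: [-0.2, -0.9, -2.5]
finger_gap: 0.0076
grasp_force: 30.0
```

Run:
```python
from h import *
np.set_printoptions(precision=4,suppress=True)
s=read_state();print(s['time'],s['tcp_pos'],s['force'],s['grasp_force'])
m=camera_model('wrist');w=get_image('wrist');b=get_image('scene');np.save('w2.npy',m['extrinsics'])
cv2.imwrite('pics/w2.png',w);cv2.imwrite('pics/s2.png',b)
cv2.imwrite('pics/m2.png',cv2.vconcat([cv2.resize(w,(480,300)),cv2.resize(b[150:400,230:490],(312,300)) .copy() if 0 else cv2.resize(b[200:350,230:470],(480,300))]))
O=np.array([.5528,.0943]);X=np.array([.996,-.089]);Y=np.array([.089,.996])
for q in((.0195,.0246,.042),(.0195,.0686,.042),(.075,-.0125,.027),(-.075,-.0125,.027),(-.075,.095,.022),(.075,.095,.022)):
  p=[*(O+q[0]*X+q[1]*Y),q[2]];print(q,proj('wrist',p,m),proj('scene',p))
```

```text
6.55 [0.5201 0.1371 0.2476] [-0.1625 -0.8519 -2.4633] 29.995494782924652
(0.0195, 0.0246, 0.042) (np.float64(336.5503305477675), np.float64(115.87482695263114)) (np.float64(329.34492410711346), np.float64(272.0686590821899))
(0.0195, 0.0686, 0.042) (np.float64(292.15490166762123), np.float64(115.94496220351766)) (np.float64(341.4285584217132), np.float64(285.47496496401004))
(0.075, -0.0125, 0.027) (np.float64(373.9913828758375), np.float64(57.52464403172877)) (np.float64(300.99196203549315), np.float64(277.2020381042969))
(-0.075, -0.0125, 0.027) (np.float64(368.82047946053115), np.float64(202.32932831679068)) (np.float64(349.5490361593858), np.float64(244.0616250023641))
(-0.075, 0.095, 0.022) (np.float64(272.1811766499542), np.float64(201.16064099685457)) (np.float64(378.9028296455076), np.float64(275.1413736742573))
(0.075, 0.095, 0.022) (np.float64(266.07018701263297), np.float64(58.164682093880316)) (np.float64(329.57994241092433), np.float64(312.0505441207118))
```

View pics/m2.png

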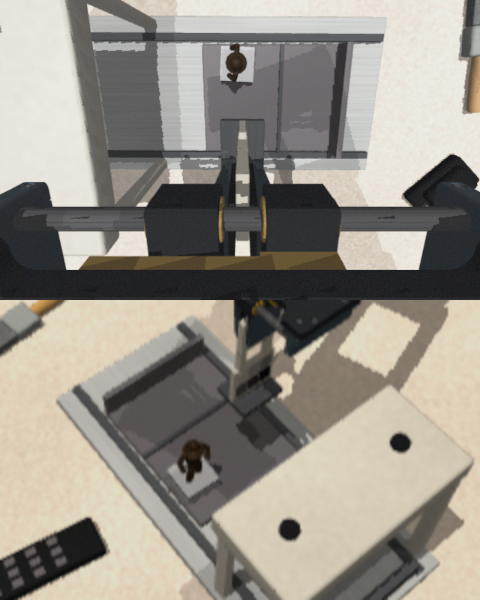

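In the wrist view, the sled outline and ridge match my model to about 3 mm. The figure block's near edge is at about row 109, slightly further from the target than predicted, so the target hovers clear of it over the −x half. Now I'll lower it.

Call:
arm_command([
  [[0,0,0],[0,0,0.035],1],
  [[0,0,0],[0,0,0.035],1],
  [[0,0,0],[0,0,0.035],1],
  [[0,0,0],[0,0,0.02],1],
  [[0,0,0],[0,0,0],1],
  [[0,0,0],[0,0,0.002],1],
  [[0,0,0],[0,0,0.002],1],
  [[0,0,0],[0,0,0],1],
  [[0,0,0],[0,0,0],1],
])

```text
time: 7.78
tcp_pos: [0.5203, 0.1379, 0.1513]
tool_rot: [[0.996, -0.089, 0.001], [-0.089, -0.996, 0.0], [0.001, -0.0, -1.0]]
force: [-0.3, -0.0, -2.0]
finger_gap: 0.0079
grasp_force: 30.0
```

Call:
arm_command([
  [[0,0,0],[0,0,0.002],1],
  [[0,0,0],[0,0,0.0015],1],
  [[0,0,0],[0,0,0],1],
])

```text
time: 8.15
tcp_pos: [0.5202, 0.1378, 0.1484]
tool_rot: [[0.996, -0.089, 0.0], [-0.089, -0.996, -0.0], [0.0, 0.0, -1.0]]
force: [-0.4, -0.8, -0.4]
finger_gap: 0.008
grasp_force: 30.0
```

Call:
arm_command([
  [[0,0,0],[0,0,0.001],1],
  [[0,0,0],[0,0,0],1],
])

```text
time: 8.4
tcp_pos: [0.5204, 0.1378, 0.1484]
tool_rot: [[0.996, -0.089, 0.001], [-0.089, -0.996, 0.0], [0.001, -0.0, -1.0]]
force: [-1.5, -0.6, 5.5]
finger_gap: 0.008
grasp_force: 30.0
```

Call:
arm_command([
  [[0,0,0],[0,0,0],0.5],
  [[0,0,0],[0,0,0],0.5],
  [[0,0,0],[0,0,0],0.5],
  [[0,0,0],[0,0,0],0.5],
  [[0,0,0],[0,0,0],0.5],
  [[0,0,0],[0,0,0],0.5],
  [[0,0,0],[0,0,-0.02],0.5],
  [[0,0,0],[0,0,-0.04],0.5],
  [[0,0,0],[0,0,-0.05],0.5],
  [[0,0,0],[0,0,-0.05],0.5],
  [[0,0,0],[0,0,0],0.5],
])

```text
time: 9.78
tcp_pos: [0.522, 0.1383, 0.272]
tool_rot: [[0.996, -0.089, 0.008], [-0.089, -0.996, 0.002], [0.008, -0.003, -1.0]]
force: [0.7, 0.3, -0.1]
finger_gap: 0.0456
grasp_force: 0.0
```

Run:
```python
from h import *
s=read_state();print(s['time'],s['tcp_pos'],s['finger_gap'],s['joint_positions'])
m=camera_model('wrist');w=get_image('wrist');b=get_image('scene');np.save('w3.npy',m['extrinsics'])
cv2.imwrite('pics/w3.png',w);cv2.imwrite('pics/s3.png',b)
cv2.imwrite('pics/m3.png',cv2.vconcat([cv2.resize(w,(480,300)),cv2.resize(b[200:350,230:470],(480,300))]))
```

```text
9.775 [0.52198612 0.13826004 0.27202344] 0.04559330758643566 [ 2.37652162e-01  2.37113232e-01  1.58138133e+00 -4.14488306e-05
  1.31439605e+00  1.89769044e+00]
```

View pics/m3.png

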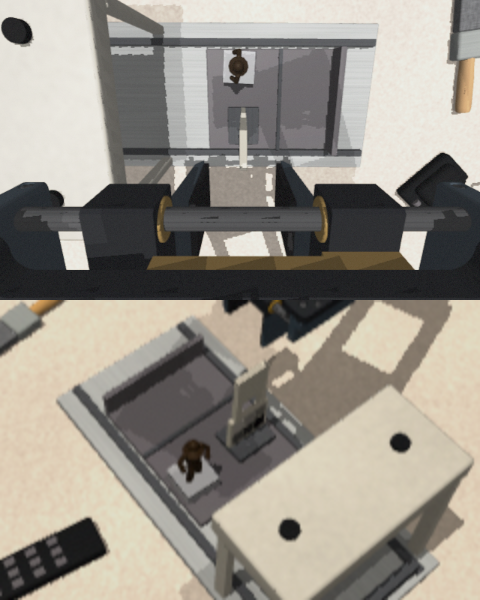

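The target stands upright and released on the front field. The gap to the figure's block is about 30 mm. Next I'll retreat behind the lip, close the fingers and tilt the tool back so the gripper body stays clear of the bridge.

Call:
arm_command([
  [[0,0,0],[0,0.05,0],1],
  [[0,0,0],[0.01,0.055,0],1],
  [[0,0,0],[0.01,0.055,0],1],
  [[0,0,0],[0.01,0.055,0],1],
  [[0,0,0],[0.01,0.055,0],1],
  [[0,0,0],[0.005,0.01,0],1],
  [[0.117,0,0],[0,0,0],1],
  [[0.117,0,0],[0,0,0],1],
  [[0,0,0],[0,0,0],1],
  [[0,0,0],[0,0,0],1],
])

```text
time: 11.12
tcp_pos: [0.535, -0.0736, 0.2673]
tool_rot: [[0.996, -0.083, 0.029], [-0.088, -0.936, 0.342], [-0.001, -0.343, -0.939]]
force: [1.6, 0.2, -0.1]
finger_gap: 0.0005
grasp_force: 0.0
```

```bash
cat > rel.py <<'E'
from h import *
np.set_printoptions(precision=4,suppress=True)
s=read_state();p=s['tcp_pos'];R=s['tool_rot'];print(s['time'],p,s['finger_gap'],s['force'])
St=np.array([.5585,.1614]);X=np.array([.996,-.089]);Y=np.array([.089,.996])
d=p[:2]-St;q=np.array([d@X,d@Y]);tip=R@[0,-.0135,.019]
print('tcp station',q,'tip station y',q[1]+tip[:2]@Y,'tip z',p[2]+tip[2],'tool axes in station xyz, per .75m:')
B=np.array([[*X,0],[*Y,0],[0,0,1]]);print((B@R).T/.75)
E
python3 rel.py
```

```text
11.125 [ 0.535  -0.0736  0.2673] 0.0005241270260943307 [ 1.5786  0.2237 -0.1372]
tcp station [-0.0025 -0.2361] tip station y -0.2169220016694186 tip z 0.25407124780265605 tool axes in station xyz, per .75m:
[[ 1.3333  0.0008 -0.0015]
 [ 0.0002 -1.2525 -0.4571]
 [-0.0017  0.4571 -1.2525]]
```

Call:
arm_command([
  [[0,0,0],[0,0.019,0.0525],1],
  [[0,0,0],[0,0.019,0.0525],1],
  [[0,0,0],[0,0.019,0.0525],1],
  [[0,0,0],[0,0.019,0.0525],1],
  [[0,0,0],[0,0.019,0.0525],1],
  [[0,0,0],[0,0,0],1],
  [[0,0,0],[0,-0.025,0.009],1],
  [[0,0,0],[0,-0.025,0.009],1],
  [[0,0,0],[0,0,0],1],
  [[0,0,0],[0,0,0],1],
])

```text
time: 12.38
tcp_pos: [0.5391, -0.0337, 0.0592]
tool_rot: [[0.996, -0.082, 0.032], [-0.088, -0.936, 0.342], [0.002, -0.343, -0.939]]
force: [1.0, -0.8, -0.9]
finger_gap: 0.0007
grasp_force: 0.0
```

```bash
python3 rel.py
```

```text
12.375 [ 0.5391 -0.0337  0.0592] 0.0006748914623999055 [ 0.9738 -0.8431 -0.9179]
tcp station [-0.0019 -0.196 ] tip station y -0.17679818679141612 tip z 0.04601477257724704 tool axes in station xyz, per .75m:
[[ 1.3333  0.0011  0.0022]
 [ 0.0018 -1.2523 -0.4576]
 [ 0.0017  0.4576 -1.2524]]
```

Call:
arm_command([
  [[0,0,0],[0,-0.0025,0.001],1],
  [[0,0,0],[0,-0.0025,0.001],1],
  [[0,0,0],[0,-0.0025,0.001],1],
  [[0,0,0],[0,-0.0025,0.001],1],
  [[0,0,0],[0,-0.0025,0.001],1],
  [[0,0,0],[0,-0.0025,0.001],1],
  [[0,0,0],[0,-0.0025,0.001],1],
  [[0,0,0],[0,-0.0025,0.001],1],
  [[0,0,0],[0,-0.003,0.001],1],
  [[0,0,0],[0,-0.004,0.0015],1],
  [[0,0,0],[0,-0.005,0.002],1],
  [[0,0,0],[0,-0.005,0.002],1],
  [[0,0,0],[0,-0.0063,0.0023],1],
  [[0,0,0],[0,-0.0063,0.0023],1],
  [[0,0,0],[0,-0.0063,0.0023],1],
  [[0,0,0],[0,-0.0063,0.0023],1],
  [[0,0,0],[0,-0.005,0.002],1],
  [[0,0,0],[0,-0.004,0.0015],1],
  [[0,0,0],[0,-0.002,0.0007],1],
  [[0,0,0],[0,0,0],1],
])

```text
time: 14.88
tcp_pos: [0.5452, 0.0225, 0.0581]
tool_rot: [[0.996, -0.082, 0.034], [-0.089, -0.937, 0.338], [0.004, -0.34, -0.94]]
force: [-0.2, -8.1, 3.6]
finger_gap: 0.0003
grasp_force: 4.2
```

```bash
python3 rel.py
python3 - <<'E'
from h import *
a=get_image('top');b=get_image('scene')
cv2.imwrite('pics/m4.png',cv2.vconcat([cv2.resize(a[140:240,180:360],(540,300)),cv2.resize(b[180:350,230:470],(423,300)).copy() if 0 else cv2.resize(b[200:350,230:500],(540,300))]))
E
```

```text
14.875 [0.5452 0.0225 0.0581] 0.0002809055148377485 [-0.1545 -8.1176  3.6394]
tcp station [-0.0009 -0.1395] tip station y -0.12034909884296324 tip z 0.044790282554663524 tool axes in station xyz, per .75m:
[[ 1.3333  0.0005  0.0054]
 [ 0.0023 -1.2539 -0.4533]
 [ 0.0049  0.4533 -1.2539]]
```

View pics/m4.png

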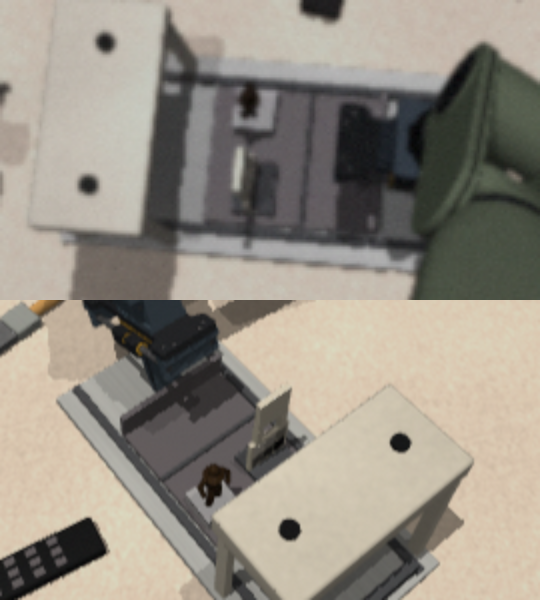

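The sled is sliding along the rails, with target and figure still standing and well apart. The push force is about 8 N, so I'll keep going.

Call:
arm_command([
  [[0,0,0],[0,-0.003,0.001],1],
  [[0,0,0],[0,-0.004,0.0015],1],
  [[0,0,0],[0,-0.005,0.0018],1],
  [[0,0,0],[0,-0.0065,0.0024],1],
  [[0,0,0],[0,-0.0065,0.0024],1],
  [[0,0,0],[0,-0.0065,0.0024],1],
  [[0,0,0],[0,-0.0065,0.0024],1],
  [[0,0,0],[0,-0.0065,0.0024],1],
  [[0,0,0],[0,-0.0065,0.0024],1],
  [[0,0,0],[0,-0.0065,0.0024],1],
  [[0,0,0],[0,-0.0065,0.0024],1],
  [[0,0,0],[0,-0.0065,0.0024],1],
  [[0,0,0],[0,-0.0065,0.0024],1],
  [[0,0,0],[0,-0.0065,0.0024],1],
  [[0,0,0],[0,-0.0065,0.0024],1],
  [[0,0,0],[0,-0.0065,0.0024],1],
  [[0,0,0],[0,-0.0065,0.0024],1],
  [[0,0,0],[0,-0.0065,0.0024],1],
  [[0,0,0],[0,-0.005,0.0018],1],
  [[0,0,0],[0,-0.003,0.001],1],
])

```text
time: 17.48
tcp_pos: [0.5534, 0.1161, 0.058]
tool_rot: [[0.996, -0.082, 0.034], [-0.088, -0.937, 0.339], [0.004, -0.34, -0.94]]
force: [-0.8, -10.5, 4.7]
finger_gap: 0.0004
grasp_force: 5.1
```

```bash
python3 rel.py
```

```text
17.475 [0.5534 0.1161 0.058 ] 0.00037881998453298576 [ -0.8086 -10.5112   4.7436]
tcp station [-0.0011 -0.0456] tip station y -0.026455513338904054 tip z 0.044775520548893055 tool axes in station xyz, per .75m:
[[ 1.3333  0.0008  0.0051]
 [ 0.0025 -1.2537 -0.4538]
 [ 0.0045  0.4538 -1.2537]]
```

Call:
arm_command([
  [[0,0,0],[0,-0.003,0.001],1],
  [[0,0,0],[0,-0.005,0.0018],1],
  [[0,0,0],[0,-0.005,0.0018],1],
  [[0,0,0],[0,-0.005,0.0018],1],
  [[0,0,0],[0,-0.005,0.0018],1],
  [[0,0,0],[0,-0.004,0.0015],1],
  [[0,0,0],[0,-0.003,0.001],1],
  [[0,0,0],[0,-0.0025,0.0009],1],
  [[0,0,0],[0,-0.0025,0.0009],1],
])

```text
time: 18.6
tcp_pos: [0.5555, 0.1438, 0.058]
tool_rot: [[0.996, -0.082, 0.033], [-0.088, -0.937, 0.339], [0.003, -0.341, -0.94]]
force: [-0.7, -9.8, 3.5]
finger_gap: 0.0001
grasp_force: 4.9
```

```bash
python3 rel.py
```

```text
18.6 [0.5555 0.1438 0.058 ] 0.0001202056662712423 [-0.6766 -9.7615  3.4502]
tcp station [-0.0014 -0.0178] tip station y 0.00138661512613443 tip z 0.04477023146794463 tool axes in station xyz, per .75m:
[[ 1.3333  0.0007  0.004 ]
 [ 0.002  -1.2536 -0.4541]
 [ 0.0035  0.4541 -1.2536]]
```

Call:
arm_command([
  [[0,0,0],[0,-0.002,0.0007],1],
  [[0,0,0],[0,-0.002,0.0007],1],
  [[0,0,0],[0,-0.002,0.0007],1],
  [[0,0,0],[0,0,0],1],
])

```text
time: 19.1
tcp_pos: [0.5559, 0.1488, 0.058]
tool_rot: [[0.996, -0.082, 0.033], [-0.089, -0.936, 0.339], [0.003, -0.341, -0.94]]
force: [0.6, -9.3, 3.8]
finger_gap: 0.0005
grasp_force: 4.3
```

Tip at about 6.5 mm with no rise in force yet, so I'll continue in small steps.

Call:
arm_command([
  [[0,0,0],[0,-0.002,0.0007],1],
  [[0,0,0],[0,-0.002,0.0007],1],
  [[0,0,0],[0,0,0],1],
])

```text
time: 19.48
tcp_pos: [0.5561, 0.152, 0.0581]
tool_rot: [[0.996, -0.082, 0.033], [-0.089, -0.936, 0.339], [0.003, -0.341, -0.94]]
force: [-1.0, -8.5, 3.0]
finger_gap: 0.0005
grasp_force: 4.2
```

Call:
arm_command([
  [[0,0,0],[0,-0.002,0.0007],1],
  [[0,0,0],[0,0,0],1],
])

```text
time: 19.73
tcp_pos: [0.5562, 0.1536, 0.0581]
tool_rot: [[0.996, -0.082, 0.033], [-0.089, -0.936, 0.339], [0.002, -0.341, -0.94]]
force: [-0.1, -8.3, 2.9]
finger_gap: 0.0006
grasp_force: 4.2
```

Call:
arm_command([
  [[0,0,0],[0,-0.002,0.0007],1],
  [[0,0,0],[0,-0.001,0.0004],1],
  [[0,0,0],[0,0,0],1],
])

```text
time: 20.1
tcp_pos: [0.5564, 0.1559, 0.058]
tool_rot: [[0.996, -0.082, 0.032], [-0.088, -0.937, 0.339], [0.002, -0.341, -0.94]]
force: [-0.8, -8.3, 2.8]
finger_gap: 0.0001
grasp_force: 4.4
```

Call:
arm_command([
  [[0,0,0],[0,-0.002,0.0007],1],
  [[0,0,0],[0,0,0],1],
])

```text
time: 20.35
tcp_pos: [0.5565, 0.1568, 0.0581]
tool_rot: [[0.996, -0.082, 0.033], [-0.088, -0.937, 0.338], [0.003, -0.34, -0.941]]
force: [-1.1, -12.8, 4.1]
finger_gap: 0.0004
grasp_force: 6.1
```

```bash
python3 rel.py
python3 - <<'E'
from h import *
a=get_image('top');w=get_image('wrist');b=get_image('scene')
cv2.imwrite('pics/m5.png',cv2.hconcat([cv2.resize(w,(480,300)),cv2.resize(a[145:245,250:356],(318,300))]))
St=np.array([.5585,.1614]);X=np.array([.996,-.089]);Y=np.array([.089,.996])
m=camera_model('wrist')
for x,y,z in((0,.013,.057),(.07,.018,.057),(.07,.010,.057),(.07,.0925,.027),(-.07,.0925,.027)):
  p=[*(St+x*X+y*Y),z];print(x,y,'wrist mosaic',np.array(proj('wrist',p,m))*.75,'top',(np.array(proj('top',p))-[250,145])*3+[480,0])
E
```

```text
20.35 [0.5565 0.1568 0.0581] 0.00038786940887037955 [ -1.1134 -12.8225   4.1293]
tcp station [-0.0016 -0.0048] tip station y 0.014365170580557373 tip z 0.04477448579949683 tool axes in station xyz, per .75m:
[[ 1.3333  0.0014  0.0038]
 [ 0.0026 -1.254  -0.453 ]
 [ 0.0031  0.453  -1.254 ]]
0 0.013 wrist mosaic [215.19097734 190.27762751] top [520.47756093 135.04091534]
0.07 0.018 wrist mosaic [204.40392501  80.646097  ] top [522.10790655  70.77998303]
0.07 0.01 wrist mosaic [216.69716211  80.8370525 ] top [529.50250257  71.34578879]
0.07 0.0925 wrist mosaic [137.55403336  78.01009209] top [457.98455462  71.48331687]
-0.07 0.0925 wrist mosaic [153.5015259  233.29610089] top [444.7213253  197.53947597]
```

View pics/m5.png

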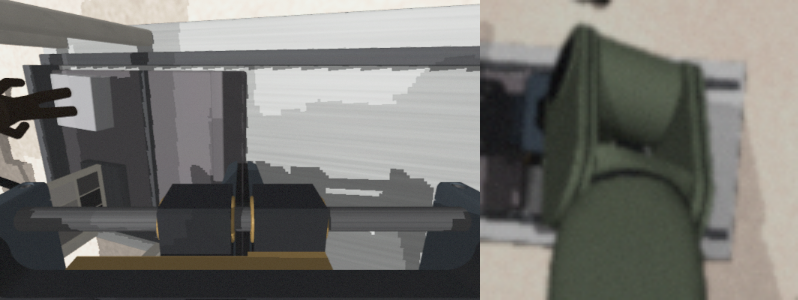

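The force has risen to 12.8 N and the tool is lagging its command, which suggests the end stop. In the wrist view the figure (left, around (70,100)) and the target panel (around (90,195)) are standing. One more nudge to confirm.

Call:
arm_command([
  [[0,0,0],[0,-0.002,0.0007],1],
  [[0,0,0],[0,0,0],1],
])

```text
time: 20.75
tcp_pos: [0.5565, 0.1569, 0.0581]
tool_rot: [[0.996, -0.081, 0.033], [-0.087, -0.938, 0.336], [0.004, -0.338, -0.941]]
force: [-2.9, -19.5, 7.5]
finger_gap: 0.0004
grasp_force: 9.4
```

Hard stop reached, so the sled is home. Backing off and lifting away.

Call:
arm_command([
  [[0,0,0],[0,0.01,-0.0036],1],
  [[0,0,0],[0,0.03,-0.011],1],
  [[0,0,0],[0,0.04,-0.0145],1],
  [[0,0,0],[0,0.04,-0.0145],1],
  [[0,0,0],[0,-0.019,-0.0525],1],
  [[0,0,0],[0,-0.019,-0.0525],1],
  [[0,0,0],[0,-0.019,-0.0525],1],
  [[0,0,0],[0,-0.019,-0.0525],1],
  [[0,0,0],[0,0.05,-0.018],1],
  [[0,0,0],[0,0.05,-0.018],1],
  [[0,0,0],[0,0.05,-0.018],1],
  [[0,0,0],[0,0.05,-0.018],1],
  [[0,0,0],[0,0,0],1],
  [[0,0,0],[0,0,0],1],
])

```text
time: 22.5
tcp_pos: [0.5333, -0.0932, 0.2243]
tool_rot: [[0.996, -0.084, 0.03], [-0.089, -0.935, 0.343], [-0.001, -0.345, -0.939]]
force: [-0.3, -0.2, 0.0]
finger_gap: 0.0005
grasp_force: 0.0
```

Run:
```python
from h import *
s=read_state();print(s['time'],s['tcp_pos'],s['force'])
a=get_image('top');b=get_image('scene');w=get_image('wrist')
t=cv2.resize(a[140:240,180:360],(468,260))
cv2.imwrite('pics/m6.png',cv2.vconcat([cv2.hconcat([t,cv2.resize(w,(332,260))]),cv2.resize(b[190:390,230:480],(400,320)) if 0 else cv2.copyMakeBorder(cv2.resize(b[200:400,220:480],(416,320)),0,0,0,384,cv2.BORDER_CONSTANT)]))
```

```text
22.5 [ 0.53326584 -0.09319477  0.22432545] [-0.32254006 -0.21583706  0.04469717]
```

View pics/m6.png

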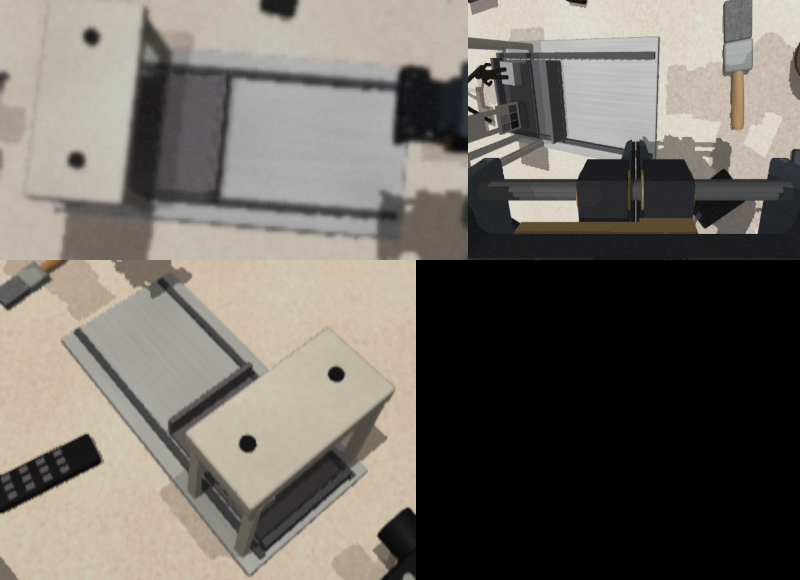

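The scene view shows the sled under the bridge up to the stop. The wrist view shows figure (490,73) and target (512,117) both standing, with the robot clear.

```bash
python3 -c "
from rig import *
print(close_job())"
```

```text
the job is handed in; nothing more can be done
None
```

The job is handed in: the target stands released on the sled's front field beside the figure, and the sled was pushed under the bridge until it stopped hard against the end stop; the rig returned no verdict.

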